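# Find the good tube sleeve with the go gauge

## Task

Of the three white tube sleeves in the black tray only one has a full-width bore; the other two are too tight inside. Take the blue-handled go gauge from its stand, find the sleeve that its pin slides into all the way, and leave the gauge standing in that sleeve, in the black tray, to mark it as good. Then put the two tight sleeves upright in the red tray, and leave the beaker, bottle and tip rack alone.

Things in the scene. Friction and masses are not known exactly. Their poses are not given: they have to be found in the camera images.
- sleeve_a_center (a point): White plastic tube sleeve standing upright: 40 mm outside diameter, 55 mm tall, about 0.1 kg, round bore from the top, 20 mm wide at the mouth. Point: on its axis half-way up, 27.5 mm below the rim; z up. Good or tight, differing from one start to the next. In the one good sleeve the bore is 20 mm wide to 44 mm below the rim, so the gauge's pin goes right in until its collar meets the rim.
- sleeve_b_center (a point): Second white sleeve, outside just like the others: 40 mm outside diameter, 55 mm tall, about 0.1 kg, round bore from the top, 20 mm wide at the mouth. Point: on its axis half-way up, 27.5 mm below the rim; z up. In the two tight sleeves the bore narrows to 11 mm at 14 mm below the rim, so the gauge's pin stops about 14 mm in. Which sleeve is good changes from start to start.
- sleeve_c_center (a point): Third white sleeve, outside just like the others: 40 mm outside diameter, 55 mm tall, about 0.1 kg, round bore from the top, 20 mm wide at the mouth. Point: on its axis half-way up, 27.5 mm below the rim; z up. Good or tight, differing from one start to the next. A tight bore is narrowed by a loose white bush 35 mm long left deep inside; the good one has only a thin white cushion ring at its bottom.
- gauge_grip (a point): Centre of the blue round handle (22 mm diameter, 46 mm long) of the go gauge (0.12 kg), which stands upright, pin down, in its stand. Below the handle is a dark collar (32 mm diameter, 4 mm thick), below that the pin. This point is on the axis, 61 mm above the pin's tip, 27 mm above the collar's underside and 23 mm below the handle's top; z points up.
- gauge_tip (a point): Lower end of the gauge's steel pin, on its axis, 61 mm below gauge_grip. The pin is 16 mm in diameter and 34 mm long from tip to collar; its end tapers to 12 mm over the last 3 mm.
- stand_hole0 (a point): Mouth of the vertical 25 mm hole in the gauge stand, an aluminium block 60 x 60 x 42 mm fixed in the black tray; this point is at the hole's centre, level with the block's top. The collar of the parked gauge rests on the block's top, so that the pin's tip is 34 mm below this point.
- tray: Black lab tray, 310 mm (x) x 380 mm (y) outside, walls 4 mm thick and 18 mm high, fixed to the bench; origin at the centre of its underside, inner floor 4 mm above it. The sleeves stand in a loose row on the robot's side of it, the gauge stand, beaker and bottle on the far side.
- red_tray: Red tray for tight sleeves, 180 mm (x) x 120 mm (y) outside, walls 4 mm thick and 18 mm high, fixed to the bench, to the left or right of the black tray; origin at the centre of its underside, inner floor 4 mm above it; x and y run along its sides.
- beaker: Empty glass beaker, 60 mm diameter, 75 mm tall, in a far corner of the black tray; origin at its underside. Bystander.
- bottle: Amber bottle, 48 mm diameter, 80 mm tall, in the other far corner of the black tray; origin at its underside. Bystander.
- tip_rack: Orange pipette-tip rack, 120 x 80 x 43 mm, on the bench on the other side of the black tray from the red tray; origin at the centre of its underside. Bystander.
Things that resemble listed ones, but are neither listed nor needed, are in the scene too. Leave any turquoise or yellow look-alike of the part that bears sleeve_b_center alone.

How it is judged (in metres and radians):
On the way, in this order (a step that is already met when the one before it is completed fails the run):
1. the gauge is lifted clear of its stand (z of gauge_tip in the frame of stand_hole0 above 0.005 m), for 0.1 s.
2. the gauge is left standing in the sleeve that it goes into (pin in by at least 29 mm), let go (((z of gauge_tip in the frame of sleeve_a_center between -0.015 and -0.0015 m and horizontal distance between gauge_tip and sleeve_a_center below 0.006 m and angle between sleeve_a_center's own z axis and vertical below 0.12 rad) or (z of gauge_tip in the frame of sleeve_b_center between -0.015 and -0.0015 m and horizontal distance between gauge_tip and sleeve_b_center below 0.006 m and angle between sleeve_b_center's own z axis and vertical below 0.12 rad) or (z of gauge_tip in the frame of sleeve_c_center between -0.015 and -0.0015 m and horizontal distance between gauge_tip and sleeve_c_center below 0.006 m and angle between sleeve_c_center's own z axis and vertical below 0.12 rad)) and distance between the grasp point and gauge_grip above 0.03 m), for 0.1 s.
3. the gauge stands in the good sleeve in the black tray and the two tight sleeves stand in the red tray (((z of gauge_tip in the frame of sleeve_a_center between -0.015 and -0.0015 m and horizontal distance between gauge_tip and sleeve_a_center below 0.006 m and angle between each of sleeve_a_center, sleeve_b_center, sleeve_c_center's own z axis and vertical below 0.12 rad and x of sleeve_a_center in the frame of tray between -0.14 and 0.14 m and y of sleeve_a_center in the frame of tray between -0.175 and 0.175 m and z of sleeve_a_center in the frame of tray below 0.036 m and x of sleeve_b_center in the frame of red_tray between -0.07 and 0.07 m and y of sleeve_b_center in the frame of red_tray between -0.04 and 0.04 m and z of sleeve_b_center in the frame of red_tray between 0.025 and 0.036 m and x of sleeve_c_center in the frame of red_tray between -0.07 and 0.07 m and y of sleeve_c_center in the frame of red_tray between -0.04 and 0.04 m and z of sleeve_c_center in the frame of red_tray between 0.025 and 0.036 m) or (z of gauge_tip in the frame of sleeve_b_center between -0.015 and -0.0015 m and horizontal distance between gauge_tip and sleeve_b_center below 0.006 m and angle between each of sleeve_b_center, sleeve_a_center, sleeve_c_center's own z axis and vertical below 0.12 rad and x of sleeve_b_center in the frame of tray between -0.14 and 0.14 m and y of sleeve_b_center in the frame of tray between -0.175 and 0.175 m and z of sleeve_b_center in the frame of tray below 0.036 m and x of sleeve_a_center in the frame of red_tray between -0.07 and 0.07 m and y of sleeve_a_center in the frame of red_tray between -0.04 and 0.04 m and z of sleeve_a_center in the frame of red_tray between 0.025 and 0.036 m and x of sleeve_c_center in the frame of red_tray between -0.07 and 0.07 m and y of sleeve_c_center in the frame of red_tray between -0.04 and 0.04 m and z of sleeve_c_center in the frame of red_tray between 0.025 and 0.036 m) or (z of gauge_tip in the frame of sleeve_c_center between -0.015 and -0.0015 m and horizontal distance between gauge_tip and sleeve_c_center below 0.006 m and angle between each of sleeve_c_center, sleeve_a_center, sleeve_b_center's own z axis and vertical below 0.12 rad and x of sleeve_c_center in the frame of tray between -0.14 and 0.14 m and y of sleeve_c_center in the frame of tray between -0.175 and 0.175 m and z of sleeve_c_center in the frame of tray below 0.036 m and x of sleeve_a_center in the frame of red_tray between -0.07 and 0.07 m and y of sleeve_a_center in the frame of red_tray between -0.04 and 0.04 m and z of sleeve_a_center in the frame of red_tray between 0.025 and 0.036 m and x of sleeve_b_center in the frame of red_tray between -0.07 and 0.07 m and y of sleeve_b_center in the frame of red_tray between -0.04 and 0.04 m and z of sleeve_b_center in the frame of red_tray between 0.025 and 0.036 m))), for 0.2 s.
At the end, for the whole second after the job is handed in: The gauge stands in the good sleeve, its pin at least 29 mm in, and that sleeve stands upright (within 0.12 rad) in the black tray; the other two stand upright (within 0.12 rad) on the floor of the red tray, inside its walls (((z of gauge_tip in the frame of sleeve_a_center between -0.015 and -0.0015 m and horizontal distance between gauge_tip and sleeve_a_center below 0.006 m and angle between each of sleeve_a_center, sleeve_b_center, sleeve_c_center's own z axis and vertical below 0.12 rad and x of sleeve_a_center in the frame of tray between -0.14 and 0.14 m and y of sleeve_a_center in the frame of tray between -0.175 and 0.175 m and z of sleeve_a_center in the frame of tray below 0.036 m and x of sleeve_b_center in the frame of red_tray between -0.07 and 0.07 m and y of sleeve_b_center in the frame of red_tray between -0.04 and 0.04 m and z of sleeve_b_center in the frame of red_tray between 0.025 and 0.036 m and x of sleeve_c_center in the frame of red_tray between -0.07 and 0.07 m and y of sleeve_c_center in the frame of red_tray between -0.04 and 0.04 m and z of sleeve_c_center in the frame of red_tray between 0.025 and 0.036 m) or (z of gauge_tip in the frame of sleeve_b_center between -0.015 and -0.0015 m and horizontal distance between gauge_tip and sleeve_b_center below 0.006 m and angle between each of sleeve_b_center, sleeve_a_center, sleeve_c_center's own z axis and vertical below 0.12 rad and x of sleeve_b_center in the frame of tray between -0.14 and 0.14 m and y of sleeve_b_center in the frame of tray between -0.175 and 0.175 m and z of sleeve_b_center in the frame of tray below 0.036 m and x of sleeve_a_center in the frame of red_tray between -0.07 and 0.07 m and y of sleeve_a_center in the frame of red_tray between -0.04 and 0.04 m and z of sleeve_a_center in the frame of red_tray between 0.025 and 0.036 m and x of sleeve_c_center in the frame of red_tray between -0.07 and 0.07 m and y of sleeve_c_center in the frame of red_tray between -0.04 and 0.04 m and z of sleeve_c_center in the frame of red_tray between 0.025 and 0.036 m) or (z of gauge_tip in the frame of sleeve_c_center between -0.015 and -0.0015 m and horizontal distance between gauge_tip and sleeve_c_center below 0.006 m and angle between each of sleeve_c_center, sleeve_a_center, sleeve_b_center's own z axis and vertical below 0.12 rad and x of sleeve_c_center in the frame of tray between -0.14 and 0.14 m and y of sleeve_c_center in the frame of tray between -0.175 and 0.175 m and z of sleeve_c_center in the frame of tray below 0.036 m and x of sleeve_a_center in the frame of red_tray between -0.07 and 0.07 m and y of sleeve_a_center in the frame of red_tray between -0.04 and 0.04 m and z of sleeve_a_center in the frame of red_tray between 0.025 and 0.036 m and x of sleeve_b_center in the frame of red_tray between -0.07 and 0.07 m and y of sleeve_b_center in the frame of red_tray between -0.04 and 0.04 m and z of sleeve_b_center in the frame of red_tray between 0.025 and 0.036 m))); the robot touches nothing.
It fails at once if a bystander (beaker, bottle, tip rack) is moved by more than 20 mm or tipped (distance of any of beaker, bottle, tip_rack from where it was at the start of the episode above 0.02 m or angle between any of beaker, bottle, tip_rack's own z axis and vertical above 0.3 rad).
It also fails if it takes over 61 s, if anything falls off the work surface, if the arm or the gripper's body presses on something with over 40 N, if the wrist force passes 120 N, or if a joint passes its speed limit or range.

## Robot

A 6-joint arm with a two-finger parallel gripper is mounted at the origin on the work surface. World frame = base frame: x ahead of the robot, y to its left, z up, the work surface at z = 0. Lengths are in mm, angles in rad, forces in N, time in s.
With the tool pointing down it reaches from about 275 to 850 mm from the base axis. Payload 5.2 kg.
Tool frame: the origin (TCP) lies between the finger pads; the fingertips stand arm.tip_extent ahead of it and the grasp point (between the pads) lies 8 mm behind it (arm.tip_extent is the distance from the TCP to the fingertips, in mm); z points along the fingers, x is the direction in which the jaws open and shut, and the axes are right-handed (so a half turn about z gives the same grasp; the last joint's range is limited). The gripper opens to 85 mm and grips with 20 to 120 N. Pads are 22 mm wide; open, the fingers measure 114 mm over their backs; the gripper's body (76 mm by 85 mm) begins 54 mm behind the grasp point. The pads swing forward as they close: fully open they stand 13 mm farther back than shut.
Start: joints at [1.138, 0.259, 1.535, -0, 1.348, -0.203], TCP at [125.258, 535.552, 242.31] pointing down, gripper open.
Joint ranges: [-3.14, 3.14], [-0.91, 2.08], [0.19, 2.58], [-1.22, 4.36], [0.22, 2.71], [-3.12, 3.12]. Speed limits (rad/s): [2.57, 2.57, 3.14, 3.14, 3.14, 3.14].

## Interface

Orientations are given as a rotation vector (axis times angle).
In Python, from plant import arm gives the robot as it stands.
- The arm moves only by the tool play_rows, never from a script. Its argument "series" is a list of rows, each a list of 6 numbers: the shift along the tool's x, y, z normalised to -1 to 1, where 1 is 10 cm, then the turn, a rotation vector about the tool's x, y, z normalised to -1 to 1, where 1 is 360 degrees. A call has exactly 10 rows; each row is the pose to reach, as a shift and turn from the pose commanded when the call began, along the tool's axes at that moment, turning the shorter way round; what a row does not reach only later rows make up. A row lasts 1/10 s, in which the tool goes at most 50 mm and 8.59 degrees, less where a joint would pass 70% of its speed; a pose out of reach is approached as far as the arm can. A call with a number of a shift or a turn outside -1 to 1 is refused whole. A call with a gripper value outside its range is refused whole. "hand" is the gripper's target within -1 to 1 (shut at 1, half-way at 0, fully open at -1), set as the call begins (left out, the last holds). The fingers move at their own pace and stop on an object; the grip force is fixed at half the most. Time passes only in rows, so rows that repeat a pose let the fingers close, or fill a call up. It gives the time, the measured TCP pose, the force and the opening at its end, in the units of the state.
- arm.get_obs(): the state, without advancing time (a new reading comes with each control period).
- arm.read_camera(name): name is "scene" or "top"; returns (picture, depth): 400x640x3 uint8, red, green, blue; 400x640 float32, mm along the optical axis (not along the pixel's ray), 0 where there is no reading.
- arm.camera_model(name): a dict with "fx", "fy", "cx", "cy" (pixels), "extrinsics" (4x4, takes a point from camera to world coordinates). Camera axes: x right, y down, z forward; pixel columns grow to the right and rows downward; lengths in mm; the calibration is good to about 2 mm. A picture is of the moment at which its call begins. camera_model takes no time and is no camera call.
- arm.job_done(): hands the job in, once; it reports no verdict.
The state is a dict: "t": time; "joint_pos": joint angles; "qd": joint speeds; "effort": joint torques, N m; "tool_pos": TCP position; "tool_rot": TCP orientation; "ft_force": force on the tool from outside, world axes, zero at the start; "wrist_torque": the same for the moment, N m; "width": finger opening in mm.
Only numpy, scipy, OpenCV 4.12 (cv2) and the standard library are available. Lean on these libraries where they do the work, as an engineer would, in place of code of your own. Each camera call takes 0.05 s, during which the arm holds its last target.

## Working session

There is one attempt and no reset: what is moved stays moved. The work goes in short steps, Python scripts to look and compute and a tool call to move; the robot and the scene stay as the last step left them, time stands still between calls to the robot, and variables do not carry over. Pictures are saved under pics/ and viewed, and the job is handed in when it is done.

Besides the shell and the picture viewer there is one more tool, called after ">>>" as a command line: name --pt "numbers of a row" for each row, then --argument value for the rest. play_rows: Moves the arm, as the interface text tells. Its arguments: {"type":"object","properties":{"series":{"type":"array"},"hand":{"type":"number"}},"required":["series"]}

```bash
mkdir -p pics; ls
cat > h.py <<'E'
import numpy as np, cv2
from plant import arm
E
python3 - <<'E'
from h import *
o=arm.get_obs(); print(o, arm.tip_extent)
for n in ("scene","top"):
    p,d=arm.read_camera(n); np.savez(f"pics/{n}0.npz",p=p,d=d)
    cv2.imwrite(f"pics/{n}0.png",p[:,:,::-1])
    m=arm.camera_model(n); print(n,{k:np.round(v,3).tolist() for k,v in m.items()})
E
```

```text
pics
{'t': 0.0, 'joint_pos': array([ 1.13823137e+00,  2.59331729e-01,  1.53605658e+00, -1.89912065e-05,
        1.34802858e+00, -2.02803851e-01]), 'qd': array([-8.34516962e-05,  2.35142488e-03, -1.19038355e-03, -1.96629343e-04,
       -1.83913403e-03, -1.35789403e-03]), 'effort': array([ 7.65095920e-04, -4.46010160e+01, -2.90586555e+01, -8.47013416e-05,
        1.11458759e-02,  2.85680301e-06]), 'tool_pos': array([125.0289039 , 535.08134335, 241.49139041]), 'tool_rot': array([ 2.460776  ,  1.95164255, -0.00254396]), 'ft_force': array([-6.27878286e-01, -2.58832840e-01, -4.94783792e-04]), 'wrist_torque': array([ 0.0027817 , -0.05199684, -0.01770423]), 'width': 85.51905159317761} 11.0
scene {'fx': 426.789, 'fy': 426.789, 'cx': 312.793, 'cy': 200.634, 'extrinsics': [[0.697, 0.388, -0.603, 1019.671], [0.717, -0.359, 0.597, -507.322], [0.015, -0.849, -0.528, 538.532], [0.0, 0.0, 0.0, 1.0]]}
top {'fx': 364.678, 'fy': 364.678, 'cx': 324.369, 'cy': 200.738, 'extrinsics': [[0.025, -0.991, 0.135, 402.21], [-0.999, -0.031, -0.043, 15.907], [0.047, -0.134, -0.99, 877.378], [0.0, 0.0, 0.0, 1.0]]}
```

View pics/scene0.png

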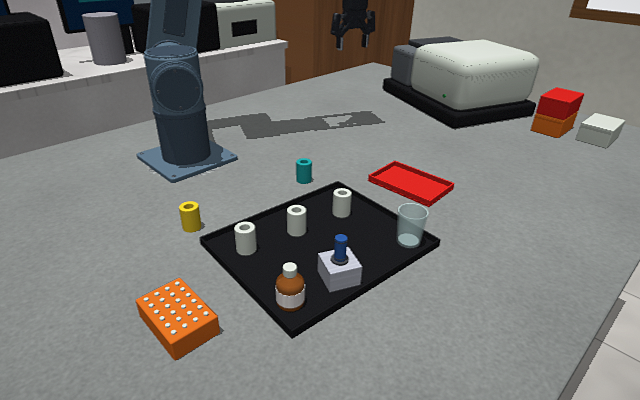

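View pics/top0.png

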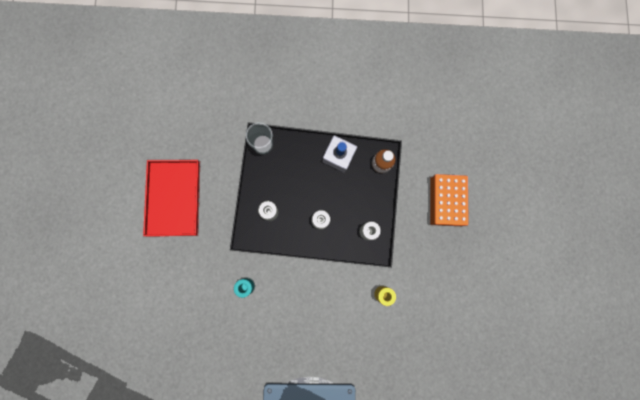

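The images show white sleeves at top (268,210), (321,219) and (372,231), or scene (342,203), (297,220) and (246,238). The look-alikes are turquoise at top (243,288) and yellow at (387,297), and I'll leave them alone. The blue gauge stands in its block at top (341,150). The red tray is at (172,198), beaker (259,138), bottle (384,160) and tip rack (451,200). Next I'll take a close crop and measure.

```bash
cat >> h.py <<'E'
def ray(n,u,v):
    m=arm.camera_model(n);E=np.array(m["extrinsics"])
    d=E[:3,:3]@np.array([(u-m["cx"])/m["fx"],(v-m["cy"])/m["fy"],1.]);return E[:3,3],d
def onplane(n,u,v,z):
    o,d=ray(n,u,v);return o+d*(z-o[2])/d[2]
def cloud(n,dep):
    m=arm.camera_model(n);E=np.array(m["extrinsics"]);v,u=np.mgrid[:400,:640]
    P=np.stack([(u-m["cx"])/m["fx"]*dep,(v-m["cy"])/m["fy"]*dep,dep],-1)
    return P@E[:3,:3].T+E[:3,3]
E
python3 - <<'E'
from h import *
f=np.load("pics/top0.npz");p,d=f["p"],f["d"]
c=cv2.resize(p[110:270,225:415],None,fx=4,fy=3.7,interpolation=cv2.INTER_CUBIC); cv2.imwrite("pics/crop1.png",c[:,:,::-1])
W=cloud("top",d)
for (u,v) in [(268,210),(321,219),(372,231),(341,146)]:
    print(u,v);print(np.round(W[v-9:v+10:1,u,2]).tolist()); 
g=cv2.cvtColor(p,cv2.COLOR_RGB2HSV)
white=((g[...,1]<60)&(g[...,2]>150)).astype(np.uint8)
s=np.load("pics/scene0.npz");Ws=cloud("scene",s["d"])
# top rims
for u,v in [(268,210),(321,219),(372,231)]:
    w=np.zeros_like(white);w[v-14:v+15,u-14:u+15]=1
    for lo,hi in((52,66),):
        m=(w>0)&(W[...,2]>lo)&(W[...,2]<hi)&(white>0)
        cs,_=cv2.findContours(m.astype(np.uint8),cv2.RETR_EXTERNAL,cv2.CHAIN_APPROX_NONE)
        k=max(cs,key=cv2.contourArea);e=cv2.fitEllipse(k);pt=onplane("top",*e[0],59)
        print("sleeve",np.round(e[0],1),np.round(e[1],1),np.round(pt,1), np.median(W[m][:,2]))
# scene-based
gs=cv2.cvtColor(s["p"],cv2.COLOR_RGB2HSV)
for nm,gg,pp,WW in(("top",g,p,W),("scene",gs,s["p"],Ws)):
    b=((gg[...,0]>105)&(gg[...,0]<130)&(gg[...,1]>150)&(gg[...,2]>60)).astype(np.uint8)
    n,l,st,ce=cv2.connectedComponentsWithStats(b)
    for i in range(1,n):
        if st[i,4]>30: 
            q=WW[l==i]; print(nm,"blue",st[i],ce[i].round(1),np.percentile(q,[2,50,98],axis=0).round(1).tolist())
    r=(((gg[...,0]<5)|(gg[...,0]>175))&(gg[...,1]>180)).astype(np.uint8)
    n,l,st,ce=cv2.connectedComponentsWithStats(r)
    for i in range(1,n):
        if st[i,4]>500:
            ys,xs=np.where(l==i);rc=cv2.minAreaRect(np.stack([xs,ys],1).astype(np.float32));print(nm,"red",rc)
            bx=cv2.boxPoints(rc);print([onplane(nm,*k,18)[:2].round(1).tolist() for k in bx])
E
```

```text
268 210
[60.0, 59.0, 59.0, 59.0, 56.0, 40.0, 44.0, 38.0, 20.0, 10.0, 8.0, 12.0, 46.0, 60.0, 61.0, 58.0, 58.0, 58.0, 36.0]
321 219
[57.0, 61.0, 62.0, 59.0, 58.0, 39.0, 48.0, 40.0, 16.0, 11.0, 9.0, 12.0, 47.0, 58.0, 58.0, 62.0, 60.0, 58.0, 30.0]
372 231
[59.0, 59.0, 58.0, 59.0, 53.0, 37.0, 23.0, 19.0, 12.0, 11.0, 13.0, 17.0, 35.0, 61.0, 60.0, 58.0, 59.0, 6.0, 4.0]
341 146
[5.0, 3.0, 47.0, 48.0, 46.0, 99.0, 95.0, 97.0, 96.0, 94.0, 96.0, 96.0, 97.0, 97.0, 90.0, 81.0, 74.0, 66.0, 58.0]
sleeve [267.3 209.6] [16.7 17. ] [489.8 108.2  59. ] 59.17920588858834
sleeve [320.8 218.8] [16.4 16.7] [472.5 -12.5  59. ] 59.05327203760248
sleeve [371.1 230.1] [16.6 16.8] [ 450.4 -126.5   59. ] 59.09824953192651
top blue [337 143   9  10  57] [341.  147.5] [[622.2, -58.7, 81.5], [629.0, -51.8, 96.0], [639.1, -44.0, 98.4]]
top red ((171.0975341796875, 197.9888458251953), (52.174320220947266, 75.3320541381836), 1.5911402702331543)
[[427.4, 391.6], [604.4, 402.6], [605.3, 281.1], [427.2, 273.4]]
scene blue [335 234  13   9  90] [340.8 237.8] [[560.4, -66.3, 4.6], [633.9, -56.0, 96.1], [643.3, 49.1, 97.9]]
scene blue [334 242  13  20 174] [339.7 251. ] [[629.2, -66.7, 52.3], [639.4, -62.6, 73.1], [643.7, -52.1, 89.3]]
scene red ((559.7941284179688, 102.82351684570312), (41.23105239868164, 30.31694984436035), 14.03624439239502)
[[538.9, 1071.4], [413.5, 1462.8], [577.3, 1443.7], [669.9, 1075.3]]
scene red ((410.20361328125, 182.77061462402344), (82.49339294433594, 30.8721981048584), 21.037511825561523)
[[453.7, 238.8], [368.5, 390.0], [606.0, 398.1], [657.4, 261.6]]
```

View pics/crop1.png

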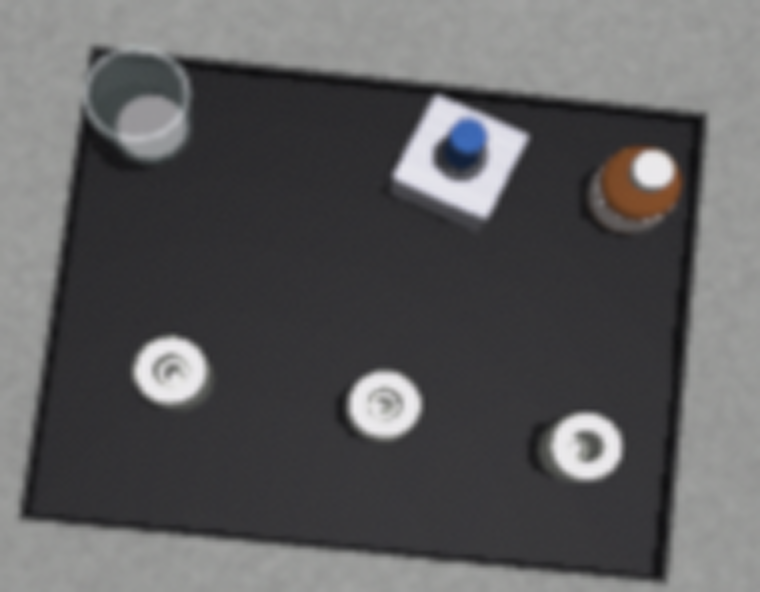

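The crop shows a stepped bore with a white ring inside for the left and middle sleeves. The right one, at top (372,231), is dark and open, and its depth profile has no ledge near z≈44. So the right sleeve should be the good one, and the pin will confirm it. Now I'll refine the gauge and cross-check with the scene view.

Run:
```python
from h import *
for n in("top","scene"):
    f=np.load(f"pics/{n}0.npz");p,d=f["p"],f["d"];g=cv2.cvtColor(p,cv2.COLOR_RGB2HSV)
    W=cloud(n,d); roi=np.zeros(d.shape,bool)
    if n=="top": roi[125:180,315:365]=1
    else: roi[225:300,310:370]=1
    b=roi&(g[...,0]>100)&(g[...,0]<132)&(g[...,1]>110)
    t=b&(W[...,2]>92)
    ys,xs=np.where(t);print(n,"handle top",len(xs),onplane(n,xs.mean(),ys.mean(),96).round(1),(xs.mean(),ys.mean()))
    k=roi&(g[...,1]<50)&(g[...,2]>175)&(abs(W[...,2]-46)<4)
    cs,_=cv2.findContours(k.astype(np.uint8),cv2.RETR_EXTERNAL,cv2.CHAIN_APPROX_NONE);c=max(cs,key=cv2.contourArea)
    q=np.array([onplane(n,*x[0],46)[:2] for x in c],np.float32);print("block",cv2.minAreaRect(q))
s=np.load("pics/scene0.npz");p,d=s["p"],s["d"];W=cloud("scene",d)
g=cv2.cvtColor(p,cv2.COLOR_RGB2HSV)
for u,v in[(342,193),(297,211),(246,229)]:
    m=np.zeros(d.shape,bool);m[v-15:v+12,u-15:u+16]=1
    m&=(g[...,1]<50)&(abs(W[...,2]-59)<2.5)&(g[...,2]>120)
    h=cv2.convexHull(np.stack(np.where(m)[::-1],1).astype(np.int32))
    q=np.array([onplane("scene",*x[0],59)[:2] for x in h],np.float32);print("sleeve",cv2.minEnclosingCircle(q))
f=np.load("pics/scene0.npz")
```

```text
top handle top 57 [630.6 -52.8  96. ] (np.float64(341.4736842105263), np.float64(146.73684210526315))
block ((632.3062744140625, -53.23146057128906), (59.77012634277344, 59.83717727661133), 65.5598373413086)
scene handle top 91 [634.  -56.9  96. ] (np.float64(340.38461538461536), np.float64(238.02197802197801))
block ((632.279052734375, -54.67716979980469), (58.95243453979492, 59.06800079345703), 65.71202850341797)
sleeve ((491.9359436035156, 104.37632751464844), 22.046777725219727)
sleeve ((474.3005065917969, -15.546868324279785), 20.55657386779785)
sleeve ((452.7721252441406, -130.02284240722656), 20.79543685913086)
```

```bash
cat >> h.py <<'E'
from scipy.spatial.transform import Rotation as Ro
import json,os
R0=Ro.from_rotvec(arm.get_obs()["tool_rot"]).as_matrix() 
def plan(x,y,z,meas=True):
    "shift in tool axes (units of 100mm) from measured pose to target TCP"
    o=arm.get_obs();R=Ro.from_rotvec(o["tool_rot"]).as_matrix()
    s=R.T@(np.array([x,y,z])-o["tool_pos"])/100
    print("t",round(o["t"],2),"pos",o["tool_pos"].round(1),"tilt",R[:,2].round(3),"jaw",R[:,0].round(3),"F",o["ft_force"].round(1),"w",round(o["width"],1));print("shift",s.round(4))
E
python3 - <<'E'
from h import *
plan(632.3,-54.3,160)
W=cloud("top",np.load("pics/top0.npz")["d"]);print("bottle cap",W[155,389],"beaker",W[128,255])
E
```

```text
t 0.1 pos [125.1 535.1 241.6] tilt [-0.001 -0.002 -1.   ] jaw [ 0.228  0.974 -0.002] F [0.4 0.  0.2] w 85.3
shift [-4.5825  6.282   0.8211]
bottle cap [ 618.58561819 -161.29390456   85.5053911 ] beaker [678.44081205 145.02600787  58.58563116]
```

>>> play_rows --pt "-0.07 0.1 0 0 0 0" --pt "-0.14 0.2 0 0 0 0" --pt "-0.21 0.3 0 0 0 0" --pt "-0.28 0.4 0 0 0 0" --pt "-0.35 0.5 0 0 0 0" --pt "-0.42 0.6 0 0 0 0" --pt "-0.5 0.7 0 0 0 0" --pt "-0.57 0.8 0 0 0 0" --pt "-0.64 0.9 0 0 0 0" --pt "-0.72 1 0 0 0 0" --hand -0.2

```text
t: 1.1
tool_pos: [206.9, 442.0, 242.4]
tool_rot: [-2.461, -1.952, -0.0]
ft_force: [0.1, -0.1, -0.0]
width: 51.2
```

>>> play_rows --pt "-0.07 0.1 0 0 0 0" --pt "-0.14 0.2 0 0 0 0" --pt "-0.21 0.3 0 0 0 0" --pt "-0.28 0.4 0 0 0 0" --pt "-0.35 0.5 0 0 0 0" --pt "-0.42 0.6 0 0 0 0" --pt "-0.5 0.7 0 0 0 0" --pt "-0.57 0.8 0 0 0 0" --pt "-0.64 0.9 0 0 0 0" --pt "-0.72 1 0 0 0 0"

```text
t: 2.1
tool_pos: [287.9, 349.0, 242.3]
tool_rot: [-2.461, -1.952, -0.0]
ft_force: [0.5, 0.0, 0.5]
width: 51.2
```

>>> play_rows --pt "-0.07 0.1 0 0 0 0" --pt "-0.14 0.2 0 0 0 0" --pt "-0.21 0.3 0 0 0 0" --pt "-0.28 0.4 0 0 0 0" --pt "-0.35 0.5 0 0 0 0" --pt "-0.42 0.6 0 0 0 0" --pt "-0.5 0.7 0 0 0 0" --pt "-0.57 0.8 0 0 0 0" --pt "-0.64 0.9 0 0 0 0" --pt "-0.72 1 0 0 0 0"

```text
t: 3.1
tool_pos: [368.9, 256.1, 242.3]
tool_rot: [2.461, 1.952, 0.0]
ft_force: [0.3, -0.5, -0.2]
width: 51.1
```

>>> play_rows --pt "-0.07 0.1 0 0 0 0" --pt "-0.14 0.2 0 0 0 0" --pt "-0.21 0.3 0 0 0 0" --pt "-0.28 0.4 0 0 0 0" --pt "-0.35 0.5 0 0 0 0" --pt "-0.42 0.6 0 0 0 0" --pt "-0.5 0.7 0 0 0 0" --pt "-0.57 0.8 0 0 0 0" --pt "-0.64 0.9 0 0 0 0" --pt "-0.72 1 0 0 0 0"

```text
t: 4.1
tool_pos: [449.8, 163.3, 242.3]
tool_rot: [-2.461, -1.952, -0.0]
ft_force: [-0.3, 0.3, -0.5]
width: 51.1
```

>>> play_rows --pt "-0.07 0.1 0 0 0 0" --pt "-0.14 0.2 0 0 0 0" --pt "-0.21 0.3 0 0 0 0" --pt "-0.28 0.4 0 0 0 0" --pt "-0.35 0.5 0 0 0 0" --pt "-0.42 0.6 0 0 0 0" --pt "-0.5 0.7 0 0 0 0" --pt "-0.57 0.8 0 0 0 0" --pt "-0.64 0.9 0 0 0 0" --pt "-0.72 1 0 0 0 0"

```text
t: 5.1
tool_pos: [530.8, 70.4, 242.3]
tool_rot: [-2.461, -1.952, -0.0]
ft_force: [-0.3, -0.2, 0.9]
width: 51.1
```

```bash
python3 -c "
from h import *
plan(632.3,-54.3,160)"
```

```text
t 5.1 pos [530.8  70.4 242.3] tilt [ 0.  0. -1.] jaw [0.228 0.974 0.   ] F [-0.3 -0.2  0.9] w 51.1
shift [-0.9829  1.2723  0.8228]
```

>>> play_rows --pt "-0.1 0.12 0.05 0 0 0" --pt "-0.2 0.25 0.1 0 0 0" --pt "-0.3 0.37 0.15 0 0 0" --pt "-0.4 0.5 0.2 0 0 0" --pt "-0.5 0.62 0.25 0 0 0" --pt "-0.6 0.75 0.3 0 0 0" --pt "-0.7 0.88 0.35 0 0 0" --pt "-0.8 1 0.4 0 0 0" --pt "-0.9 1 0.45 0 0 0" --pt "-0.98 1 0.5 0 0 0"

```text
t: 6.1
tool_pos: [604.9, -48.0, 191.6]
tool_rot: [-2.461, -1.951, 0.001]
ft_force: [0.1, -0.2, -0.9]
width: 51.2
```

>>> play_rows --pt "0 0.1 0 0 0 0" --pt "0 0.2 0 0 0 0" --pt "0 0.26 0 0 0 0" --pt "0 0.26 0.05 0 0 0" --pt "0 0.26 0.1 0 0 0" --pt "0 0.26 0.15 0 0 0" --pt "0 0.26 0.2 0 0 0" --pt "0 0.26 0.3 0 0 0" --pt "0 0.26 0.3 0 0 0" --pt "0 0.26 0.3 0 0 0"

```text
t: 7.1
tool_pos: [630.1, -52.9, 161.8]
tool_rot: [-2.461, -1.952, 0.001]
ft_force: [0.7, 1.1, 0.1]
width: 51.3
```

```bash
python3 -c "
from h import *
plan(632.3,-54.3,68)
p,d=arm.read_camera('top');cv2.imwrite('pics/t1.png',cv2.resize(p[90:250,260:460],None,fx=4,fy=3.7)[:,:,::-1])
p,d=arm.read_camera('scene');cv2.imwrite('pics/s1.png',cv2.resize(p[120:320,220:460],None,fx=3,fy=3)[:,:,::-1])"
```

```text
t 7.1 pos [630.1 -52.9 161.8] tilt [-0.001  0.    -1.   ] jaw [ 0.228  0.974 -0.   ] F [0.7 1.1 0.1] w 51.3
shift [-0.0083  0.0251  0.938 ]
```

View pics/s1.png

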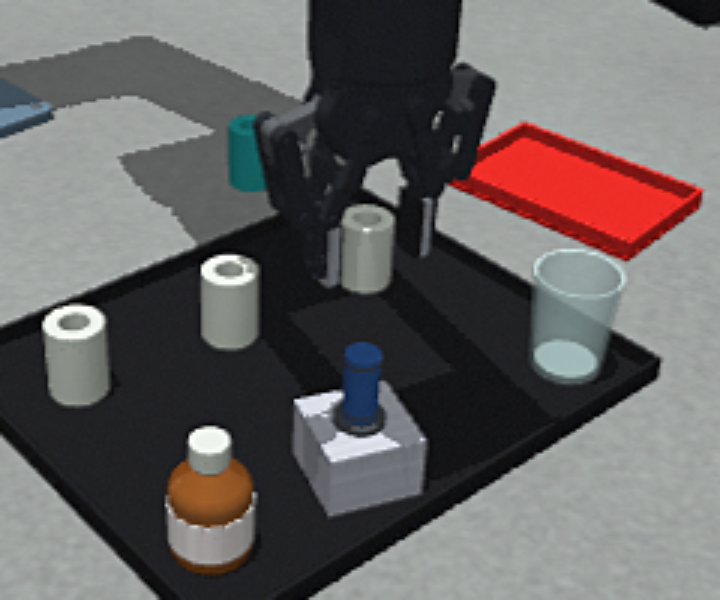

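The gripper is above the gauge with its jaws on either side of the handle, and the surroundings are clear. Descending.

>>> play_rows --pt "-0.01 0.02 0.1 0 0 0" --pt "-0.01 0.02 0.2 0 0 0" --pt "-0.01 0.02 0.35 0 0 0" --pt "-0.01 0.02 0.5 0 0 0" --pt "-0.01 0.02 0.65 0 0 0" --pt "-0.01 0.02 0.75 0 0 0" --pt "-0.01 0.02 0.85 0 0 0" --pt "-0.01 0.02 0.92 0 0 0" --pt "-0.01 0.02 0.92 0 0 0" --pt "-0.01 0.02 0.92 0 0 0"

```text
t: 8.2
tool_pos: [632.4, -54.5, 70.5]
tool_rot: [2.461, 1.952, 0.0]
ft_force: [-0.0, 0.2, 0.8]
width: 51.1
```

```bash
python3 -c "
from h import *
plan(632.3,-54.3,68)
p,d=arm.read_camera('scene');cv2.imwrite('pics/s2.png',cv2.resize(p[170:310,260:450],None,fx=4,fy=4)[:,:,::-1])"
```

```text
t 8.2 pos [632.4 -54.5  70.5] tilt [ 0. -0. -1.] jaw [ 0.228  0.974 -0.   ] F [-0.   0.2  0.8] w 51.1
shift [ 0.0015 -0.0015  0.0252]
```

View pics/s2.png

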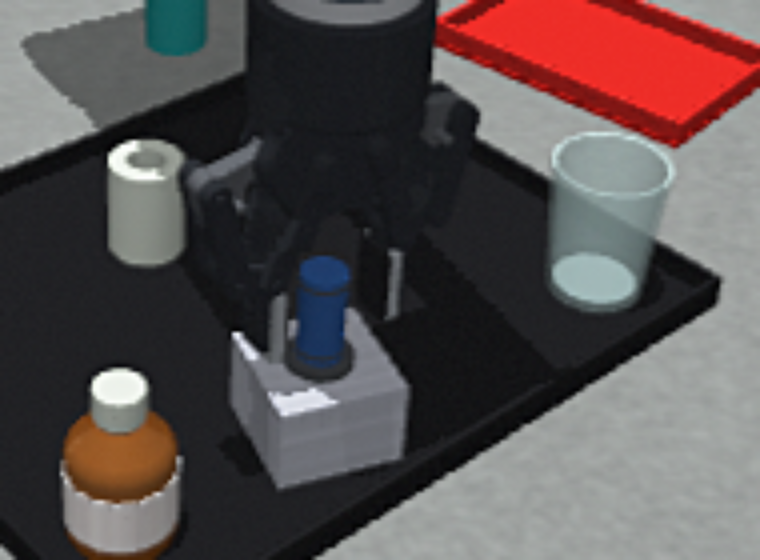

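```bash
python3 -c "
from h import *
p,d=arm.read_camera('scene');W=cloud('scene',d)
for cx,cy in((278,328),(395,285),(325,310)):
  u,v=260+cx/4,170+cy/4
  u=int(u);v=int(v)
  print(W[v-6:v+8:3,u-2:u+4].round(0).reshape(-1,3).tolist())
"
```

```text
[[633.0, -88.0, 95.0], [635.0, -89.0, 96.0], [637.0, -89.0, 97.0], [636.0, -85.0, 95.0], [638.0, -84.0, 95.0], [561.0, 4.0, 4.0], [633.0, -88.0, 88.0], [636.0, -89.0, 91.0], [636.0, -87.0, 89.0], [638.0, -86.0, 90.0], [639.0, -85.0, 90.0], [568.0, -4.0, 5.0], [633.0, -88.0, 82.0], [635.0, -88.0, 83.0], [637.0, -88.0, 84.0], [637.0, -85.0, 82.0], [638.0, -84.0, 83.0], [610.0, -50.0, 48.0], [633.0, -88.0, 75.0], [636.0, -89.0, 78.0], [637.0, -87.0, 77.0], [638.0, -85.0, 77.0], [638.0, -84.0, 76.0], [618.0, -58.0, 50.0], [633.0, -87.0, 68.0], [637.0, -89.0, 72.0], [637.0, -87.0, 70.0], [637.0, -84.0, 69.0], [639.0, -84.0, 70.0], [625.0, -66.0, 51.0]]
[[648.0, -32.0, 98.0], [650.0, -32.0, 98.0], [649.0, -28.0, 96.0], [650.0, -27.0, 96.0], [648.0, -21.0, 91.0], [648.0, -18.0, 90.0], [648.0, -31.0, 90.0], [651.0, -32.0, 93.0], [650.0, -29.0, 91.0], [650.0, -26.0, 89.0], [649.0, -22.0, 86.0], [584.0, 67.0, 5.0], [650.0, -33.0, 86.0], [649.0, -30.0, 84.0], [651.0, -28.0, 84.0], [652.0, -27.0, 84.0], [648.0, -19.0, 78.0], [590.0, 60.0, 4.0], [649.0, -32.0, 79.0], [650.0, -30.0, 78.0], [651.0,
[... 163 characters left out ...]
[602.0, 43.0, 4.0], [604.0, 44.0, 5.0]]
[[637.0, -64.0, 95.0], [639.0, -63.0, 95.0], [639.0, -61.0, 95.0], [641.0, -60.0, 95.0], [641.0, -58.0, 94.0], [643.0, -57.0, 94.0], [637.0, -63.0, 88.0], [638.0, -62.0, 88.0], [640.0, -61.0, 88.0], [642.0, -61.0, 89.0], [641.0, -58.0, 88.0], [643.0, -57.0, 88.0], [639.0, -64.0, 83.0], [640.0, -63.0, 83.0], [640.0, -61.0, 82.0], [641.0, -60.0, 82.0], [643.0, -59.0, 83.0], [643.0, -57.0, 82.0], [638.0, -63.0, 75.0], [640.0, -63.0, 77.0], [641.0, -61.0, 76.0], [641.0, -58.0, 74.0], [643.0, -59.0, 76.0], [643.0, -56.0, 75.0], [639.0, -64.0, 70.0], [639.0, -61.0, 68.0], [641.0, -61.0, 69.0], [642.0, -59.0, 69.0], [643.0, -58.0, 69.0], [643.0, -56.0, 68.0]]
```

>>> play_rows --pt "0 0 0 0 0 0" --pt "0 0 0 0 0 0" --pt "0 0 0 0 0 0" --pt "0 0 0 0 0 0" --pt "0 0 0 0 0 0" --pt "0 0 0 0 0 0" --pt "0 0 0 0 0 0" --pt "0 0 0 0 0 0" --pt "0 0 0 0 0 0" --pt "0 0 0 0 0 0" --hand 1

```text
t: 9.3
tool_pos: [632.6, -54.5, 71.0]
tool_rot: [2.461, 1.952, 0.001]
ft_force: [-1.4, -0.8, 5.8]
width: 20.5
```

>>> play_rows --pt "0 0 -0.05 0 0 0" --pt "0 0 -0.12 0 0 0" --pt "0 0 -0.2 0 0 0" --pt "0 0 -0.3 0 0 0" --pt "0 0 -0.4 0 0 0" --pt "0 0 -0.5 0 0 0" --pt "0 0 -0.6 0 0 0" --pt "0 0 -0.7 0 0 0" --pt "0 0 -0.7 0 0 0" --pt "0 0 -0.7 0 0 0"

```text
t: 10.3
tool_pos: [632.3, -54.4, 140.6]
tool_rot: [2.461, 1.952, 0.0]
ft_force: [-0.4, 0.6, -1.7]
width: 20.5
```

```bash
python3 -c "
from h import *
plan(632.3-180.7,-54.3-73.8,140)
p,d=arm.read_camera('scene');cv2.imwrite('pics/s3.png',cv2.resize(p[130:310,240:450],None,fx=3.5,fy=3.3)[:,:,::-1])
g=cv2.cvtColor(p,cv2.COLOR_RGB2HSV);W=cloud('scene',d)
b=(g[...,0]>105)&(g[...,0]<130)&(g[...,1]>150)&(W[...,0]>600)&(W[...,0]<660)
print(np.percentile(W[b],[2,50,98],axis=0).round(1))"
```

```text
t 10.3 pos [632.3 -54.4 140.6] tilt [ 0. -0. -1.] jaw [ 0.228  0.974 -0.   ] F [-0.4  0.6 -1.7] w 20.5
shift [-1.1288 -1.5914  0.0049]
[[629.9 -64.6 121.5]
 [640.5 -57.7 149.2]
 [643.6 -45.4 166.5]]
```

View pics/s3.png

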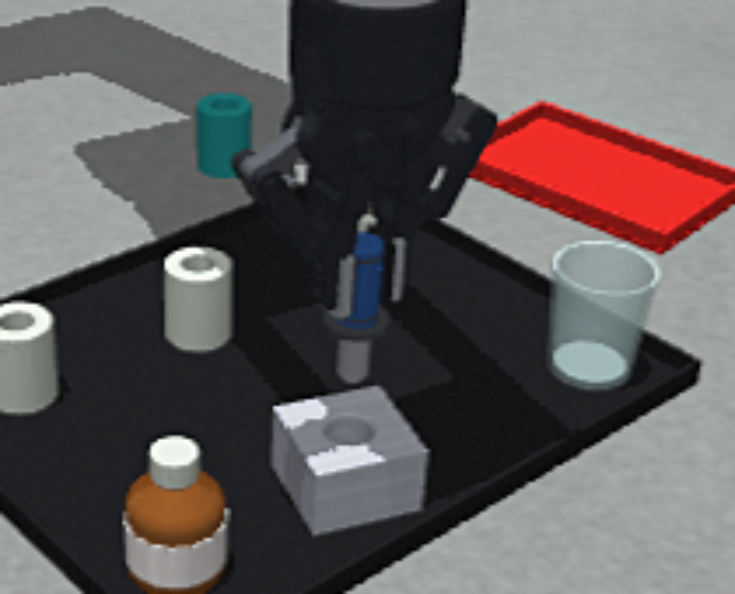

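Run:
```python
from h import *
s=np.load("pics/scene0.npz")
p1,d1=arm.read_camera('scene');pt,dt=arm.read_camera('top')
np.savez('pics/s4.npz',p=p1,d=d1);np.savez('pics/t4.npz',p=pt,d=dt)
for p,d in((s['p'],s['d']),(p1,d1)):
    g=cv2.cvtColor(p,cv2.COLOR_RGB2HSV);W=cloud('scene',d)
    b=(g[...,0]>105)&(g[...,0]<130)&(g[...,1]>130)&(W[...,0]>600)&(W[...,0]<660)&(abs(W[...,1]+56)<25)
    ys,xs=np.where(b)
    for y in range(ys.min(),ys.max()+1,3):
        k=xs[ys==y]; print(y,k.min(),k.max(),W[y,k].mean(0).round(0))
# pin
W=cloud('scene',d1);m=(abs(W[...,0]-632)<25)&(abs(W[...,1]+54)<25)&(W[...,2]>80)&(W[...,2]<125)
ys,xs=np.where(m)
for y in range(ys.min(),ys.max()+1,2):
    k=xs[ys==y]
    if len(k): print(y,k.min(),k.max(),W[y,k].mean(0).round(0))
```

```text
234 337 342 [626. -50.  97.]
237 335 346 [632. -55.  96.]
240 336 346 [639. -60.  96.]
243 334 346 [635. -61.  88.]
246 334 345 [637. -62.  83.]
249 334 345 [638. -62.  77.]
252 335 345 [639. -61.  70.]
255 334 345 [638. -61.  63.]
258 337 343 [640. -62.  58.]
261 338 341 [640. -62.  51.]
201 342 347 [630. -47. 165.]
204 341 349 [636. -53. 165.]
207 342 348 [641. -58. 163.]
210 342 349 [641. -56. 157.]
213 342 348 [641. -57. 151.]
216 342 348 [641. -57. 145.]
219 341 348 [640. -56. 138.]
222 341 347 [641. -59. 134.]
225 341 347 [641. -58. 128.]
228 337 346 [639. -61. 121.]
223 348 348 [635. -41. 120.]
225 332 350 [630. -53. 120.]
227 332 350 [636. -60. 122.]
229 332 350 [638. -61. 119.]
231 334 348 [641. -64. 118.]
233 336 344 [639. -64. 113.]
235 336 344 [635. -60. 104.]
237 336 344 [635. -59. 100.]
239 336 344 [635. -59.  96.]
241 336 344 [635. -59.  91.]
243 336 344 [636. -59.  87.]
245 338 342 [636. -59.  83.]
```

The gauge is held upright, with its pin clear of the stand and the tip about 82 mm up. The pin axis shows the same offset to the sleeve in both views. Moving to the right-hand sleeve.

>>> play_rows --pt "-0.06 -0.08 0 0 0 0" --pt "-0.12 -0.17 0 0 0 0" --pt "-0.19 -0.27 0 0 0 0" --pt "-0.27 -0.38 0 0 0 0" --pt "-0.35 -0.5 0 0 0 0" --pt "-0.43 -0.61 0 0 0 0" --pt "-0.51 -0.72 0 0 0 0" --pt "-0.58 -0.82 0 0 0 0" --pt "-0.64 -0.91 0 0 0 0" --pt "-0.7 -1 0 0 0 0"

```text
t: 11.45
tool_pos: [518.1, -100.2, 140.4]
tool_rot: [2.461, 1.952, 0.0]
ft_force: [0.8, -0.0, -1.8]
width: 20.7
```

>>> play_rows --pt "-0.06 -0.08 0 0 0 0" --pt "-0.13 -0.17 0 0 0 0" --pt "-0.2 -0.27 0 0 0 0" --pt "-0.26 -0.36 0 0 0 0" --pt "-0.32 -0.44 0 0 0 0" --pt "-0.37 -0.51 0 0 0 0" --pt "-0.4 -0.56 0 0 0 0" --pt "-0.43 -0.59 0 0 0 0" --pt "-0.43 -0.59 0 0 0 0" --pt "-0.43 -0.59 0 0 0 0"

```text
t: 12.45
tool_pos: [451.9, -128.4, 140.4]
tool_rot: [2.461, 1.952, 0.0]
ft_force: [0.4, 0.6, -0.3]
width: 20.4
```

Run:
```python
from h import *
plan(451.6,-128.2,140)
p,d=arm.read_camera('scene');cv2.imwrite('pics/s5.png',cv2.resize(p[150:270,170:330],None,fx=5,fy=5)[:,:,::-1])
W=cloud('scene',d);m=(abs(W[...,0]-452)<25)&(abs(W[...,1]+128)<25)&(W[...,2]>50)&(W[...,2]<125)
ys,xs=np.where(m)
for y in range(ys.min(),ys.max()+1,2):
    k=xs[ys==y]
    if len(k): print(y,k.min(),k.max(),W[y,k].mean(0).round(0))
```

```text
t 12.45 pos [ 451.9 -128.4  140.4] tilt [ 0. -0. -1.] jaw [ 0.228  0.974 -0.   ] F [ 0.4  0.6 -0.3] w 20.4
shift [ 0.0008 -0.0036  0.0041]
198 249 250 [ 455. -115.  120.]
200 234 250 [ 453. -128.  121.]
202 234 251 [ 458. -132.  120.]
204 235 249 [ 461. -136.  119.]
206 238 247 [ 462. -136.  116.]
208 239 247 [ 457. -132.  107.]
210 239 247 [ 456. -132.  102.]
212 239 247 [ 456. -132.   97.]
214 240 247 [ 457. -132.   94.]
216 240 247 [ 456. -132.   89.]
218 241 246 [ 456. -132.   84.]
222 240 250 [ 439. -118.   59.]
224 236 253 [ 443. -122.   59.]
226 235 254 [ 447. -125.   57.]
228 234 254 [ 451. -130.   57.]
230 234 254 [ 458. -135.   59.]
232 235 254 [ 463. -137.   57.]
234 237 252 [ 465. -139.   54.]
236 239 247 [ 464. -142.   51.]
```

View pics/s5.png

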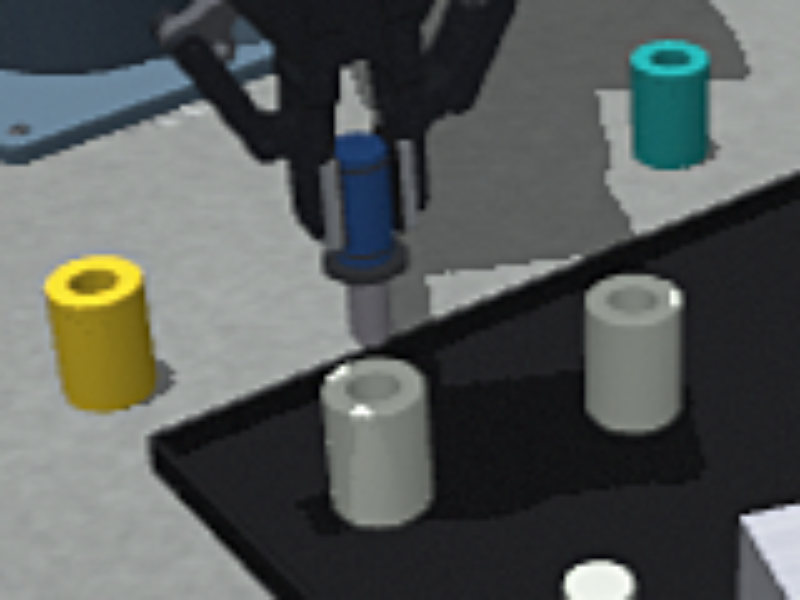

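>>> play_rows --pt "0 0 0.05 0 0 0" --pt "0 0 0.1 0 0 0" --pt "0 0 0.15 0 0 0" --pt "0 0 0.2 0 0 0" --pt "0 0 0.24 0 0 0" --pt "0 0 0.27 0 0 0" --pt "0 0 0.3 0 0 0" --pt "0 0 0.31 0 0 0" --pt "0 0 0.31 0 0 0" --pt "0 0 0.31 0 0 0"

```text
t: 13.5
tool_pos: [451.7, -128.3, 109.4]
tool_rot: [2.461, 1.952, 0.0]
ft_force: [0.7, -0.0, -0.6]
width: 20.5
```

Run:
```python
from h import *
plan(451.6,-128.2,84.5)
p,d=arm.read_camera('scene');cv2.imwrite('pics/s6.png',cv2.resize(p[150:270,170:330],None,fx=5,fy=5)[:,:,::-1])
```

```text
t 13.5 pos [ 451.7 -128.3  109.4] tilt [ 0. -0. -1.] jaw [ 0.228  0.974 -0.   ] F [ 0.7 -0.  -0.6] w 20.5
shift [ 0.0008 -0.001   0.2492]
```

View pics/s6.png

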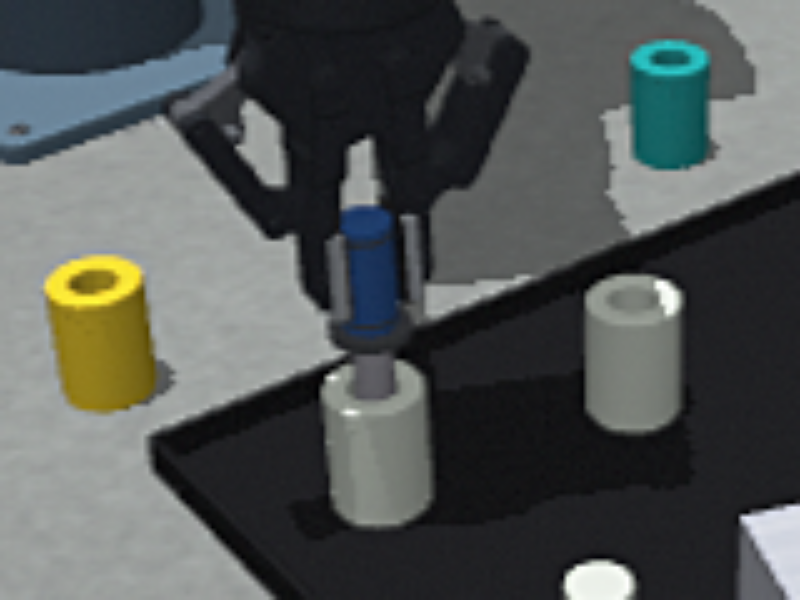

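The pin has entered the mouth with no contact force. Going deeper, slowly.

>>> play_rows --pt "0 0 0.03 0 0 0" --pt "0 0 0.06 0 0 0" --pt "0 0 0.08 0 0 0" --pt "0 0 0.1 0 0 0" --pt "0 0 0.12 0 0 0" --pt "0 0 0.13 0 0 0" --pt "0 0 0.13 0 0 0" --pt "0 0 0.13 0 0 0" --pt "0 0 0.13 0 0 0" --pt "0 0 0.13 0 0 0"

```text
t: 14.55
tool_pos: [451.6, -128.2, 96.4]
tool_rot: [2.461, 1.952, -0.0]
ft_force: [-0.1, -0.2, -1.7]
width: 20.7
```

Run:
```python
from h import *
plan(451.6,-128.2,84.5)
```

```text
t 14.55 pos [ 451.6 -128.2   96.4] tilt [ 0. -0. -1.] jaw [ 0.228  0.974 -0.   ] F [-0.1 -0.2 -1.7] w 20.7
shift [ 0.0003 -0.0005  0.1187]
```

The tip is now about 21 mm in, past the 14 mm ledge depth, with no resistance. This is the good sleeve.

>>> play_rows --pt "0 0 0.02 0 0 0" --pt "0 0 0.04 0 0 0" --pt "0 0 0.06 0 0 0" --pt "0 0 0.08 0 0 0" --pt "0 0 0.1 0 0 0" --pt "0 0 0.11 0 0 0" --pt "0 0 0.11 0 0 0" --pt "0 0 0.11 0 0 0" --pt "0 0 0.11 0 0 0" --pt "0 0 0.11 0 0 0"

```text
t: 15.55
tool_pos: [451.6, -128.2, 85.4]
tool_rot: [2.461, 1.952, -0.0]
ft_force: [-0.4, 0.2, -1.4]
width: 20.6
```

Run:
```python
from h import *
plan(451.6,-128.2,83.7)
p,d=arm.read_camera('scene');cv2.imwrite('pics/s7.png',cv2.resize(p[150:270,170:330],None,fx=5,fy=5)[:,:,::-1])
```

```text
t 15.55 pos [ 451.6 -128.2   85.4] tilt [ 0. -0. -1.] jaw [ 0.228  0.974 -0.   ] F [-0.4  0.2 -1.4] w 20.6
shift [ 0.0003 -0.0003  0.0167]
```

View pics/s7.png

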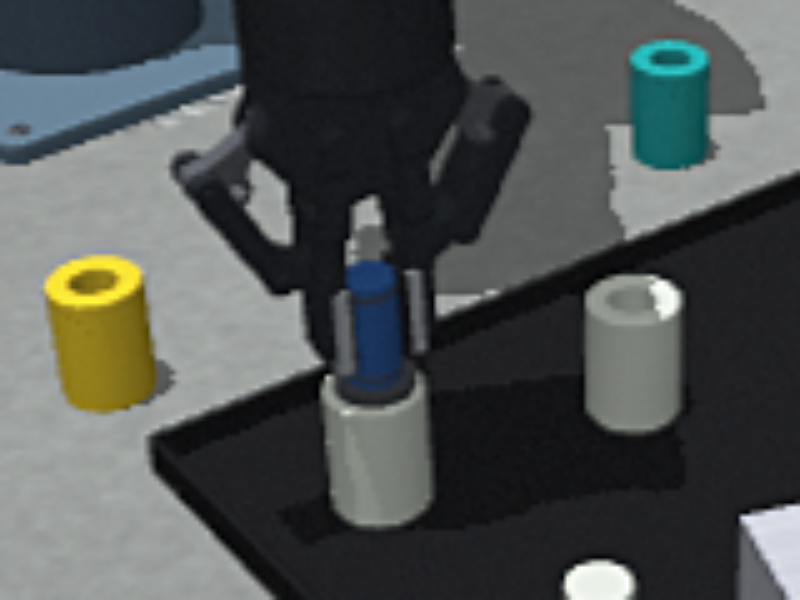

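>>> play_rows --pt "0 0 0.01 0 0 0" --pt "0 0 0.01 0 0 0" --pt "0 0 0.01 0 0 0" --pt "0 0 0.01 0 0 0" --pt "0 0 0.01 0 0 0" --pt "0 0 -0.02 0 0 0" --pt "0 0 -0.1 0 0 0" --pt "0 0 -0.25 0 0 0" --pt "0 0 -0.45 0 0 0" --pt "0 0 -0.65 0 0 0" --hand -0.4

```text
t: 16.6
tool_pos: [451.6, -128.2, 151.5]
tool_rot: [2.461, 1.952, 0.0]
ft_force: [0.6, -0.7, 0.4]
width: 59.7
```

Run:
```python
from h import *
plan(473.4,-14.0,120)
p,d=arm.read_camera('scene');cv2.imwrite('pics/s8.png',cv2.resize(p[150:270,170:330],None,fx=5,fy=5)[:,:,::-1])
```

```text
t 16.6 pos [ 451.6 -128.2  151.5] tilt [ 0. -0. -1.] jaw [ 0.228  0.974 -0.   ] F [ 0.6 -0.7  0.4] w 59.7
shift [ 1.1617 -0.0478  0.3154]
```

View pics/s8.png

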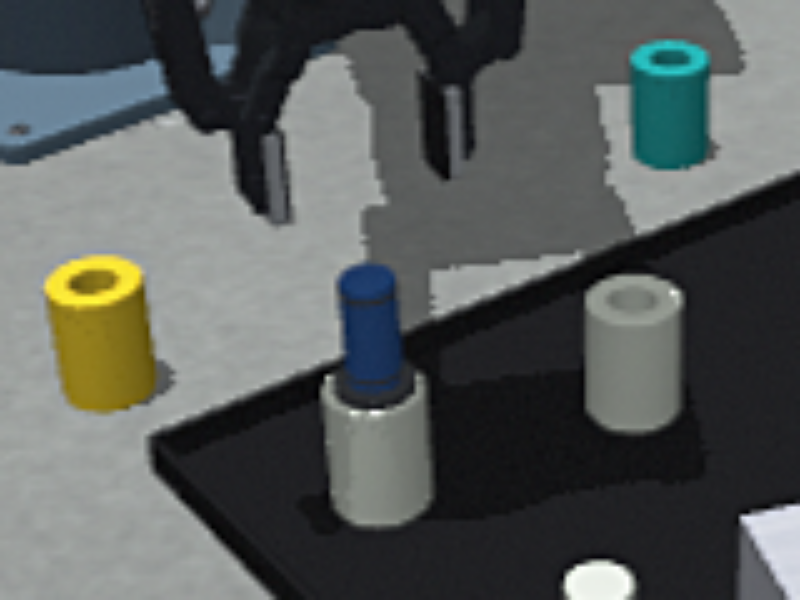

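>>> play_rows --pt "0.1 0 0 0 0 0" --pt "0.25 0 0 0 0 0" --pt "0.4 -0.01 0 0 0 0" --pt "0.55 -0.02 0 0 0 0" --pt "0.7 -0.03 0 0 0 0" --pt "0.8 -0.04 0 0 0 0" --pt "0.88 -0.05 0 0 0 0" --pt "0.95 -0.05 0.1 0 0 0" --pt "1 -0.05 0.2 0 0 0" --pt "1 -0.05 0.3 0 0 0"

```text
t: 17.65
tool_pos: [469.3, -29.2, 119.0]
tool_rot: [-2.46, -1.952, 0.001]
ft_force: [0.4, -0.5, 1.0]
width: 60.0
```

>>> play_rows --pt "0.08 0 0 0 0 0" --pt "0.16 0 0 0 0 0" --pt "0.16 0 0.1 0 0 0" --pt "0.16 0 0.2 0 0 0" --pt "0.16 0 0.3 0 0 0" --pt "0.16 0 0.3 0 0 0" --pt "0.16 0 0.3 0 0 0" --pt "0.16 0 0.3 0 0 0" --pt "0.16 0 0.3 0 0 0" --pt "0.16 0 0.3 0 0 0"

```text
t: 18.65
tool_pos: [473.4, -14.3, 90.7]
tool_rot: [2.461, 1.952, 0.001]
ft_force: [0.7, 0.1, -0.4]
width: 59.9
```

Run:
```python
from h import *
plan(473.4,-14.0,40)
p,d=arm.read_camera('scene');cv2.imwrite('pics/s9.png',cv2.resize(p[110:260,230:400],None,fx=4,fy=4)[:,:,::-1])
```

```text
t 18.65 pos [473.4 -14.3  90.7] tilt [ 0.001 -0.    -1.   ] jaw [ 0.228  0.974 -0.   ] F [ 0.7  0.1 -0.4] w 59.9
shift [ 0.0025 -0.0013  0.5066]
```

View pics/s9.png

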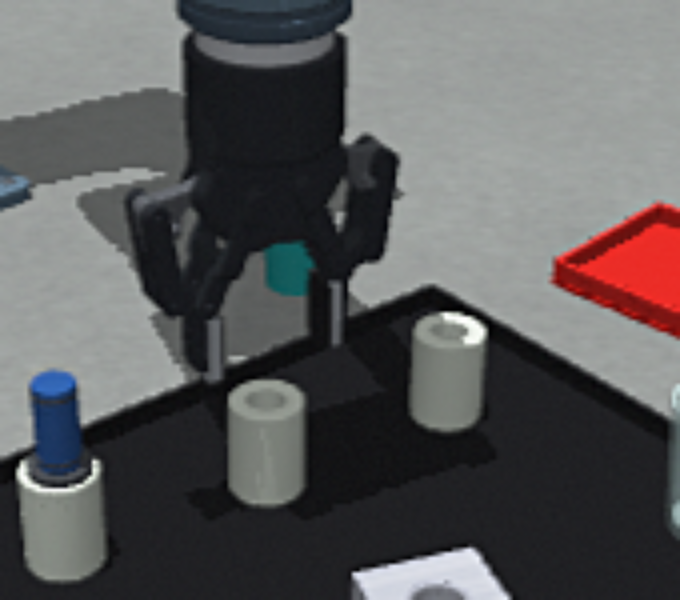

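>>> play_rows --pt "0 0 0.08 0 0 0" --pt "0 0 0.17 0 0 0" --pt "0 0 0.26 0 0 0" --pt "0 0 0.35 0 0 0" --pt "0 0 0.43 0 0 0" --pt "0 0 0.5 0 0 0" --pt "0 0 0.5 0 0 0" --pt "0 0 0.5 0 0 0" --pt "0 0 0.5 0 0 0" --pt "0 0 0.5 0 0 0"

```text
t: 19.7
tool_pos: [473.5, -14.3, 40.7]
tool_rot: [2.461, 1.952, 0.001]
ft_force: [-0.0, 0.4, 1.0]
width: 59.7
```

>>> play_rows --pt "0 0 0 0 0 0" --pt "0 0 0 0 0 0" --pt "0 0 0 0 0 0" --pt "0 0 0 0 0 0" --pt "0 0 0 0 0 0" --pt "0 0 0 0 0 0" --pt "0 0 0 0 0 0" --pt "0 0 0 0 0 0" --pt "0 0 0 0 0 0" --pt "0 0 0 0 0 0" --hand 1

```text
t: 20.7
tool_pos: [473.5, -14.2, 40.9]
tool_rot: [2.461, 1.952, 0.001]
ft_force: [-1.4, 0.3, 5.1]
width: 38.2
```

>>> play_rows --pt "0 0 -0.05 0 0 0" --pt "0 0 -0.12 0 0 0" --pt "0 0 -0.22 0 0 0" --pt "0 0 -0.34 0 0 0" --pt "0 0 -0.46 0 0 0" --pt "0 0 -0.58 0 0 0" --pt "0 0 -0.7 0 0 0" --pt "0 0 -0.8 0 0 0" --pt "0 0 -0.9 0 0 0" --pt "0 0 -0.95 0 0 0"

```text
t: 21.7
tool_pos: [473.6, -14.3, 136.5]
tool_rot: [2.46, 1.951, 0.001]
ft_force: [0.6, -0.2, -0.9]
width: 38.2
```

Run:
```python
from h import *
plan(555,338,135)
p,d=arm.read_camera('scene');cv2.imwrite('pics/s10.png',cv2.resize(p[90:260,220:460],None,fx=3.3,fy=3.3)[:,:,::-1])
```

```text
t 21.7 pos [473.6 -14.3 136.5] tilt [ 0.001 -0.    -1.   ] jaw [ 0.228  0.974 -0.   ] F [ 0.6 -0.2 -0.9] w 38.2
shift [ 3.6153 -0.0098  0.0151]
```

View pics/s10.png

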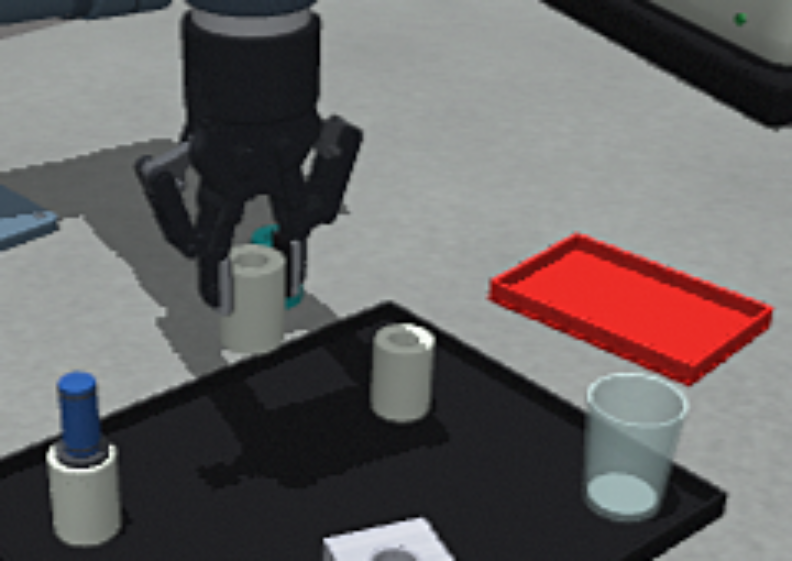

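>>> play_rows --pt "0.06 0 0 0 0 0" --pt "0.14 0 0 0 0 0" --pt "0.24 0 0 0 0 0" --pt "0.35 0 0 0 0 0" --pt "0.46 0 0 0 0 0" --pt "0.57 0 0 0 0 0" --pt "0.68 0 0 0 0 0" --pt "0.79 0 0 0 0 0" --pt "0.9 0 0 0 0 0" --pt "1 0 0 0 0 0"

```text
t: 22.75
tool_pos: [496.2, 84.2, 135.3]
tool_rot: [2.461, 1.952, 0.0]
ft_force: [0.7, 0.9, -0.1]
width: 38.3
```

>>> play_rows --pt "0.1 0 0 0 0 0" --pt "0.2 0 0 0 0 0" --pt "0.3 0 0 0 0 0" --pt "0.4 0 0 0 0 0" --pt "0.5 0 0 0 0 0" --pt "0.6 0 0 0 0 0" --pt "0.7 0 0 0 0 0" --pt "0.8 0 0 0 0 0" --pt "0.9 0 0 0 0 0" --pt "1 0 0 0 0 0"

```text
t: 23.75
tool_pos: [518.9, 181.4, 135.3]
tool_rot: [-2.461, -1.952, 0.0]
ft_force: [0.1, 0.1, -0.4]
width: 38.2
```

>>> play_rows --pt "0.1 0 0 0 0 0" --pt "0.2 0 0 0 0 0" --pt "0.3 0 0 0 0 0" --pt "0.4 0 0 0 0 0" --pt "0.5 0 0 0 0 0" --pt "0.6 0 0 0 0 0" --pt "0.7 0 0 0 0 0" --pt "0.8 0 0 0 0 0" --pt "0.9 0 0 0 0 0" --pt "1 0 0 0 0 0"

```text
t: 24.75
tool_pos: [541.7, 278.8, 135.3]
tool_rot: [-2.461, -1.952, 0.0]
ft_force: [-0.1, 0.3, -0.4]
width: 38.3
```

>>> play_rows --pt "0.1 0 0 0 0 0" --pt "0.2 0 0 0 0 0" --pt "0.3 0 0.04 0 0 0" --pt "0.4 0 0.1 0 0 0" --pt "0.5 0 0.17 0 0 0" --pt "0.57 0 0.24 0 0 0" --pt "0.6 0 0.3 0 0 0" --pt "0.61 0 0.35 0 0 0" --pt "0.61 0 0.4 0 0 0" --pt "0.61 0 0.4 0 0 0"

```text
t: 25.75
tool_pos: [554.9, 336.8, 94.3]
tool_rot: [-2.462, -1.951, 0.003]
ft_force: [-0.1, -0.2, -0.9]
width: 38.3
```

Run:
```python
from h import *
plan(555,338,41.5)
p,d=arm.read_camera('scene');cv2.imwrite('pics/s11.png',cv2.resize(p[60:240,330:500],None,fx=4,fy=3.3)[:,:,::-1])
p,d=arm.read_camera('top');cv2.imwrite('pics/t11.png',cv2.resize(p[140:260,120:290],None,fx=4,fy=4)[:,:,::-1])
g=cv2.cvtColor(p,cv2.COLOR_RGB2HSV);r=(((g[...,0]<5)|(g[...,0]>175))&(g[...,1]>180)&(np.arange(640)<230));W=cloud('top',d)
rim=r&(abs(W[...,2]-18)<5);print(np.percentile(W[rim],[1,99],axis=0).round(1))
```

```text
t 25.75 pos [554.9 336.8  94.3] tilt [-0.002 -0.001 -1.   ] jaw [ 0.228  0.974 -0.001] F [-0.1 -0.2 -0.9] w 38.3
shift [ 0.0125 -0.0011  0.5283]
[[427.4 276.   13.2]
 [605.7 396.1  21.5]]
```

View pics/s11.png

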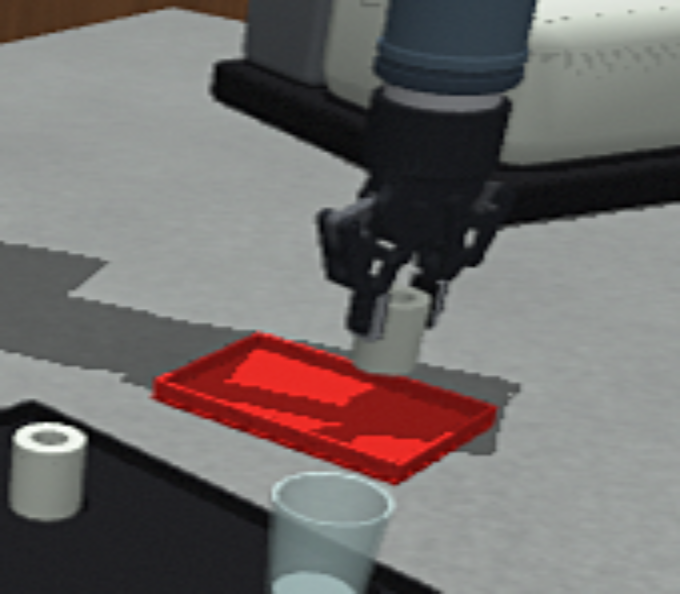

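View pics/t11.png

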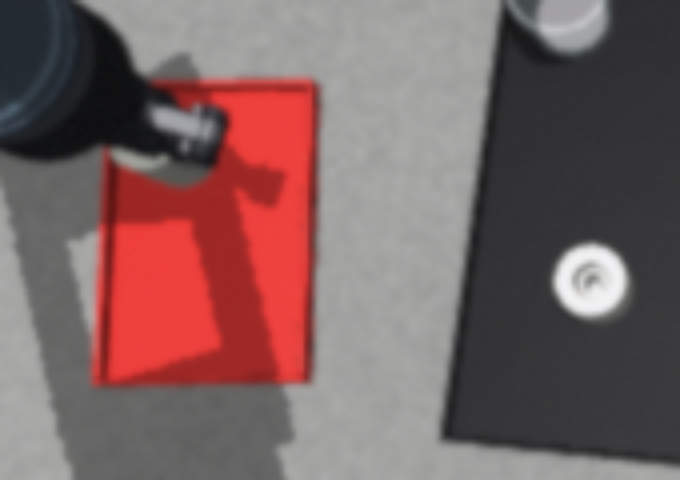

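The held sleeve is over the far half of the red tray, inside its outline. Lowering and releasing.

>>> play_rows --pt "0 0 0.1 0 0 0" --pt "0 0 0.2 0 0 0" --pt "0 0 0.3 0 0 0" --pt "0 0 0.38 0 0 0" --pt "0 0 0.44 0 0 0" --pt "0 0 0.48 0 0 0" --pt "0 0 0.51 0 0 0" --pt "0 0 0.52 0 0 0" --pt "0 0 0.525 0 0 0" --pt "0 0 0.525 0 0 0"

```text
t: 26.85
tool_pos: [555.6, 337.4, 43.1]
tool_rot: [2.461, 1.952, 0.001]
ft_force: [0.8, -0.4, -0.8]
width: 38.5
```

>>> play_rows --pt "0 0 0 0 0 0" --pt "0 0 0 0 0 0" --pt "0 0 0 0 0 0" --pt "0 0 0 0 0 0" --pt "0 0 0 0 0 0" --pt "0 0 -0.05 0 0 0" --pt "0 0 -0.15 0 0 0" --pt "0 0 -0.3 0 0 0" --pt "0 0 -0.48 0 0 0" --pt "0 0 -0.65 0 0 0" --hand -0.4

```text
t: 27.85
tool_pos: [555.9, 337.6, 110.1]
tool_rot: [2.461, 1.952, 0.002]
ft_force: [-0.2, -0.1, -0.6]
width: 59.8
```

Run:
```python
from h import *
plan(490.9,106.3,110)
p,d=arm.read_camera('scene');cv2.imwrite('pics/s12.png',cv2.resize(p[60:240,330:500],None,fx=4,fy=3.3)[:,:,::-1])
```

```text
t 27.85 pos [555.9 337.6 110.1] tilt [ 0.002  0.001 -1.   ] jaw [0.228 0.974 0.001] F [-0.2 -0.1 -0.6] w 59.8
shift [-2.3998e+00 -1.0590e-01 -1.5000e-03]
```

View pics/s12.png

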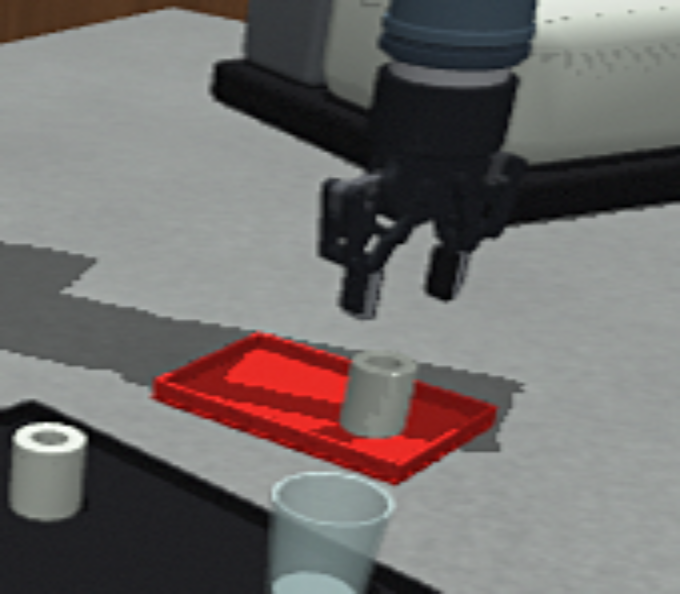

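The sleeve stands upright in the red tray. Moving to the left-hand sleeve.

>>> play_rows --pt "-0.05 0 -0.02 0 0 0" --pt "-0.13 0 -0.05 0 0 0" --pt "-0.23 0 -0.05 0 0 0" --pt "-0.34 0 -0.05 0 0 0" --pt "-0.45 -0.01 -0.05 0 0 0" --pt "-0.56 -0.02 -0.05 0 0 0" --pt "-0.67 -0.03 -0.05 0 0 0" --pt "-0.78 -0.04 -0.05 0 0 0" --pt "-0.89 -0.05 -0.05 0 0 0" --pt "-1 -0.05 -0.05 0 0 0"

```text
t: 28.9
tool_pos: [527.4, 240.3, 112.9]
tool_rot: [2.461, 1.952, -0.0]
ft_force: [-0.6, 0.5, 0.9]
width: 59.9
```

>>> play_rows --pt "-0.11 0 0 0 0 0" --pt "-0.22 0 0 0 0 0" --pt "-0.33 0 0 0 0 0" --pt "-0.44 -0.01 0 0 0 0" --pt "-0.55 -0.02 0 0 0 0" --pt "-0.66 -0.03 0 0 0 0" --pt "-0.77 -0.04 0 0 0 0" --pt "-0.87 -0.05 0 0 0 0" --pt "-0.95 -0.05 0 0 0 0" --pt "-1 -0.05 0 0 0 0"

```text
t: 29.9
tool_pos: [500.0, 144.1, 112.9]
tool_rot: [2.462, 1.952, 0.0]
ft_force: [-0.4, 0.1, 0.7]
width: 59.5
```

>>> play_rows --pt "-0.08 0 0 0 0 0" --pt "-0.17 0 0 0 0 0" --pt "-0.26 0 0 0 0 0" --pt "-0.34 0 0 0 0 0" --pt "-0.39 0 0 0 0 0" --pt "-0.4 0 0.06 0 0 0" --pt "-0.4 0 0.14 0 0 0" --pt "-0.4 0 0.2 0 0 0" --pt "-0.4 0 0.25 0 0 0" --pt "-0.4 0 0.25 0 0 0"

```text
t: 30.9
tool_pos: [490.3, 106.2, 86.7]
tool_rot: [-2.46, -1.952, 0.003]
ft_force: [0.1, -0.1, -0.4]
width: 60.3
```

Run:
```python
from h import *
plan(490.9,106.3,41)
p,d=arm.read_camera('scene');cv2.imwrite('pics/s13.png',cv2.resize(p[90:260,250:450],None,fx=4,fy=3.5)[:,:,::-1])
```

```text
t 30.9 pos [490.3 106.2  86.7] tilt [-0.002  0.    -1.   ] jaw [ 0.227  0.974 -0.   ] F [ 0.1 -0.1 -0.4] w 60.3
shift [0.0026 0.0067 0.4568]
```

View pics/s13.png

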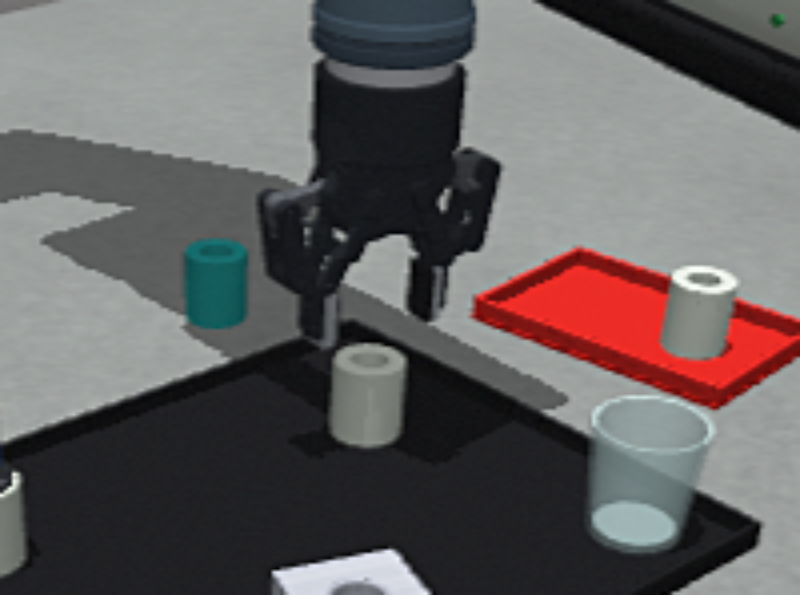

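>>> play_rows --pt "0 0.01 0.08 0 0 0" --pt "0 0.01 0.16 0 0 0" --pt "0 0.01 0.24 0 0 0" --pt "0 0.01 0.32 0 0 0" --pt "0 0.01 0.4 0 0 0" --pt "0 0.01 0.46 0 0 0" --pt "0 0.01 0.46 0 0 0" --pt "0 0.01 0.46 0 0 0" --pt "0 0.01 0.46 0 0 0" --pt "0 0.01 0.46 0 0 0"

```text
t: 31.95
tool_pos: [492.3, 105.7, 42.2]
tool_rot: [2.461, 1.952, 0.001]
ft_force: [-0.2, -0.2, 0.3]
width: 59.9
```

>>> play_rows --pt "0 0 0 0 0 0" --pt "0 0 0 0 0 0" --pt "0 0 0 0 0 0" --pt "0 0 0 0 0 0" --pt "0 0 0 0 0 0" --pt "0 0 0 0 0 0" --pt "0 0 0 0 0 0" --pt "0 0 0 0 0 0" --pt "0 0 0 0 0 0" --pt "0 0 0 0 0 0" --hand 1

```text
t: 32.95
tool_pos: [492.4, 105.7, 42.4]
tool_rot: [2.461, 1.952, 0.001]
ft_force: [-0.4, -0.7, 5.5]
width: 37.8
```

>>> play_rows --pt "0 0 -0.05 0 0 0" --pt "0 0 -0.12 0 0 0" --pt "0 0 -0.2 0 0 0" --pt "0 0 -0.3 0 0 0" --pt "0 0 -0.4 0 0 0" --pt "0 0 -0.5 0 0 0" --pt "0 0 -0.58 0 0 0" --pt "0 0 -0.65 0 0 0" --pt "0 0 -0.7 0 0 0" --pt "0 0 -0.7 0 0 0"

```text
t: 33.95
tool_pos: [492.4, 105.7, 112.5]
tool_rot: [2.461, 1.952, 0.002]
ft_force: [-0.9, -0.2, -1.3]
width: 37.9
```

Run:
```python
from h import *
plan(479,334,111)
p,d=arm.read_camera('scene');cv2.imwrite('pics/s14.png',cv2.resize(p[90:260,250:450],None,fx=4,fy=3.5)[:,:,::-1])
```

```text
t 33.95 pos [492.4 105.7 112.5] tilt [ 0.001 -0.    -1.   ] jaw [0.228 0.974 0.   ] F [-0.9 -0.2 -1.3] w 37.9
shift [ 2.1922 -0.6506  0.0152]
```

View pics/s14.png

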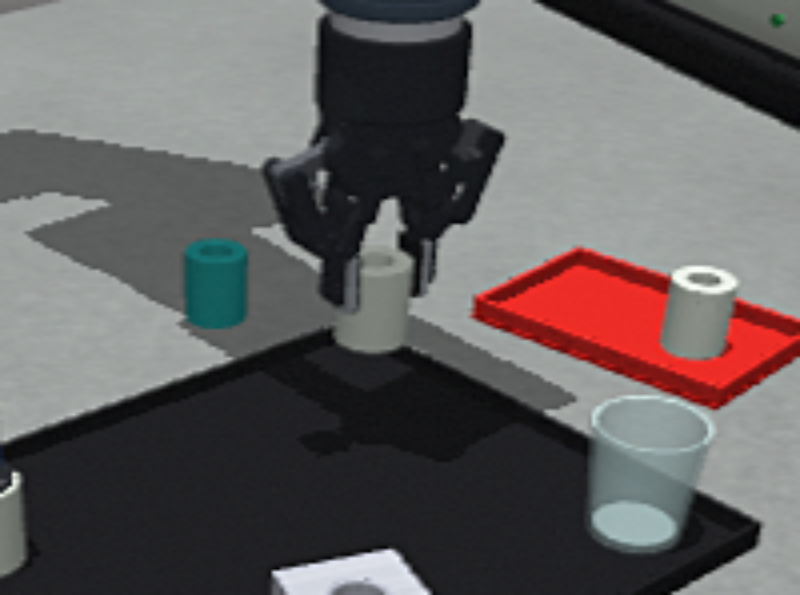

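>>> play_rows --pt "0.06 -0.02 0 0 0 0" --pt "0.14 -0.04 0 0 0 0" --pt "0.24 -0.07 0 0 0 0" --pt "0.35 -0.1 0 0 0 0" --pt "0.46 -0.13 0 0 0 0" --pt "0.57 -0.17 0 0 0 0" --pt "0.68 -0.2 0 0 0 0" --pt "0.79 -0.23 0 0 0 0" --pt "0.9 -0.27 0 0 0 0" --pt "1 -0.3 0 0 0 0"

```text
t: 35.0
tool_pos: [485.4, 211.0, 111.8]
tool_rot: [-2.461, -1.952, 0.0]
ft_force: [-0.1, 0.4, -0.8]
width: 37.9
```

>>> play_rows --pt "0.1 -0.03 0 0 0 0" --pt "0.2 -0.06 0 0 0 0" --pt "0.3 -0.09 0 0 0 0" --pt "0.4 -0.12 0 0 0 0" --pt "0.5 -0.15 0 0 0 0" --pt "0.6 -0.18 0 0 0 0" --pt "0.7 -0.21 0 0 0 0" --pt "0.8 -0.24 0 0 0 0" --pt "0.9 -0.27 0 0 0 0" --pt "1 -0.3 0 0 0 0"

```text
t: 36.0
tool_pos: [479.1, 315.0, 111.8]
tool_rot: [-2.461, -1.952, 0.0]
ft_force: [0.2, -0.4, -0.6]
width: 37.9
```

>>> play_rows --pt "0.08 -0.02 0 0 0 0" --pt "0.14 -0.04 0 0 0 0" --pt "0.18 -0.05 0 0 0 0" --pt "0.19 -0.05 0.03 0 0 0" --pt "0.19 -0.05 0.08 0 0 0" --pt "0.19 -0.05 0.14 0 0 0" --pt "0.19 -0.05 0.2 0 0 0" --pt "0.19 -0.05 0.25 0 0 0" --pt "0.19 -0.05 0.3 0 0 0" --pt "0.19 -0.05 0.3 0 0 0"

```text
t: 37.0
tool_pos: [478.1, 333.4, 80.8]
tool_rot: [-2.461, -1.952, 0.003]
ft_force: [-0.4, 0.1, -1.6]
width: 38.0
```

Run:
```python
from h import *
plan(479,334,43.5)
p,d=arm.read_camera('scene');cv2.imwrite('pics/s15.png',cv2.resize(p[90:240,320:500],None,fx=4,fy=3.5)[:,:,::-1])
```

```text
t 37.0 pos [478.1 333.4  80.8] tilt [-0.002 -0.001 -1.   ] jaw [ 0.228  0.974 -0.001] F [-0.4  0.1 -1.6] w 38.0
shift [0.0084 0.0079 0.3731]
```

View pics/s15.png

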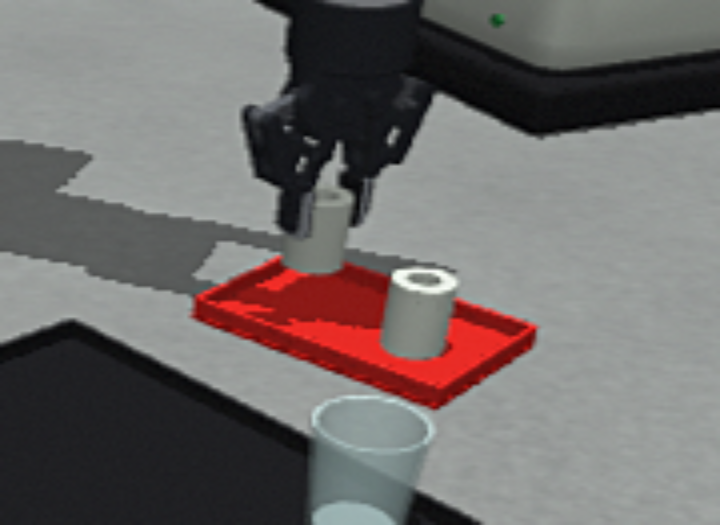

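>>> play_rows --pt "0 0 0.08 0 0 0" --pt "0 0 0.16 0 0 0" --pt "0 0 0.23 0 0 0" --pt "0 0 0.29 0 0 0" --pt "0 0 0.33 0 0 0" --pt "0 0 0.35 0 0 0" --pt "0 0 0.37 0 0 0" --pt "0 0 0.375 0 0 0" --pt "0 0 0.375 0 0 0" --pt "0 0 0.375 0 0 0"

```text
t: 38.05
tool_pos: [478.7, 333.8, 44.5]
tool_rot: [2.461, 1.952, 0.001]
ft_force: [-0.3, 0.5, 0.0]
width: 37.8
```

>>> play_rows --pt "0 0 0 0 0 0" --pt "0 0 0 0 0 0" --pt "0 0 0 0 0 0" --pt "0 0 0 0 0 0" --pt "0 0 0 0 0 0" --pt "0 0 -0.05 0 0 0" --pt "0 0 -0.2 0 0 0" --pt "0 0 -0.4 0 0 0" --pt "0 0 -0.65 0 0 0" --pt "0 0 -0.9 0 0 0" --hand -0.4

```text
t: 39.05
tool_pos: [478.4, 333.7, 135.4]
tool_rot: [-2.461, -1.952, 0.001]
ft_force: [0.8, 0.2, -0.2]
width: 59.8
```

Run:
```python
from h import *
plan(479,334,140)
p,d=arm.read_camera('scene');cv2.imwrite('pics/s16.png',p[:,:,::-1])
W=cloud('scene',d);g=cv2.cvtColor(p,cv2.COLOR_RGB2HSV)
for x,y in((479,334),(555.5,337.5)):
    m=(abs(W[...,0]-x)<30)&(abs(W[...,1]-y)<30)&(abs(W[...,2]-59)<2.5)&(g[...,1]<60)
    h=cv2.convexHull(np.stack(np.where(m)[::-1],1).astype(np.int32))
    q=np.array([onplane("scene",*k[0],59)[:2] for k in h],np.float32);print("rim",cv2.minEnclosingCircle(q),np.median(W[m][:,2]))
b=(g[...,0]>105)&(g[...,0]<130)&(g[...,1]>130)&(abs(W[...,0]-452)<25)&(abs(W[...,1]+128)<25)
print(np.percentile(W[b],[2,50,98],axis=0).round(1))
p,d=arm.read_camera('top');cv2.imwrite('pics/t16.png',p[:,:,::-1])
```

```text
t 39.05 pos [478.4 333.7 135.4] tilt [-0. -0. -1.] jaw [ 0.228  0.974 -0.   ] F [ 0.8  0.2 -0.2] w 59.8
shift [ 0.0044  0.0051 -0.0465]
rim ((477.108642578125, 331.2809753417969), 21.844280242919922) 58.74807681526886
rim ((556.6603393554688, 334.3915100097656), 22.177352905273438) 59.00089206501815
[[ 445.7 -139.7   64.2]
 [ 458.9 -132.9   91.2]
 [ 463.6 -121.2  110. ]]
```

View pics/s16.png

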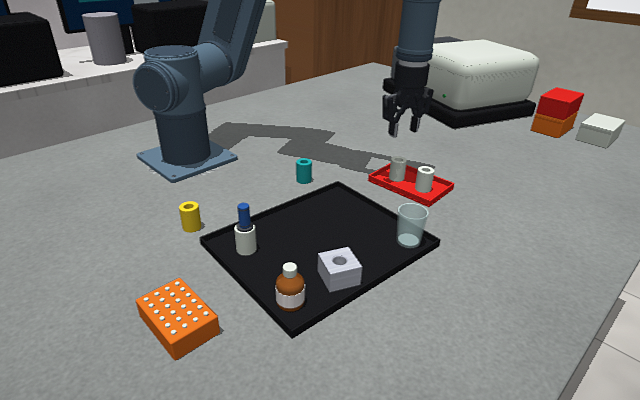

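View pics/t16.png

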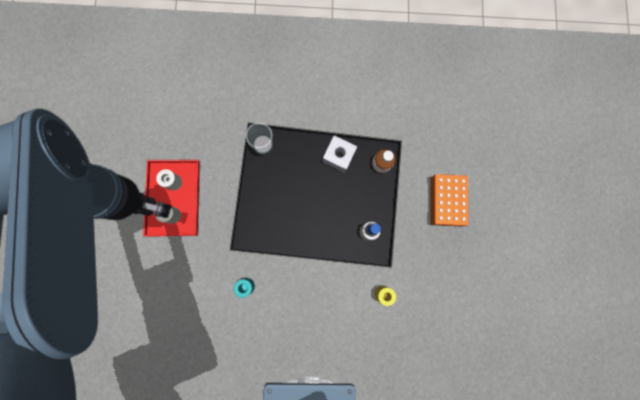

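Both tight sleeves stand upright in the red tray, with their rims at z≈59. The gauge handle's top is at about 109–110 mm, which matches a fully seated collar. The bystanders are unmoved. I'll add one settling move with the gripper clear and then hand in.

>>> play_rows --pt "0 0 -0.05 0 0 0" --pt "0 0 -0.1 0 0 0" --pt "0 0 -0.15 0 0 0" --pt "0 0 -0.2 0 0 0" --pt "0 0 -0.2 0 0 0" --pt "0 0 -0.2 0 0 0" --pt "0 0 -0.2 0 0 0" --pt "0 0 -0.2 0 0 0" --pt "0 0 -0.2 0 0 0" --pt "0 0 -0.2 0 0 0"

```text
t: 40.15
tool_pos: [478.5, 333.8, 154.2]
tool_rot: [-2.461, -1.952, 0.0]
ft_force: [0.1, 0.2, 0.0]
width: 59.6
```

```bash
python3 -c "
from h import *
print(arm.job_done())"
```

```text
the job is handed in; nothing more can be done
None
```

The job is done and handed in at about 40 s; the hand-in gives no verdict. The good sleeve is the right-hand one, near (452, −128) mm. The gauge is standing in it, in the black tray, and the two tight sleeves are upright in the red tray.

- **Finding the good sleeve:** the top picture showed no ledge in its bore. The pin then went in past the 14 mm stop depth and down to the collar with almost no force (under 2 N). I did not try the pin in the other two; the pictures and depth readings showed a ledge about 14 mm down in both.
- **Final gauge check:** the handle's top reads about 110 mm, against 109 mm expected for a collar resting on the rim.
- **Final sleeve check:** both rims in the red tray are at about 59 mm, as they should be. The sleeves are near (478, 333) and (556, 336) mm, about 38 mm either side of the tray's centre.
- **Bystanders:** the beaker, bottle, tip rack and the turquoise and yellow look-alikes appear unmoved in the last pictures. I checked them by eye only.
- **Disagreement:** the two cameras differed by 2–4 mm in x and y throughout. I used their average, and every grasp and fit worked.

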